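Pack the closed specimens into the transport tray

ROBOT

A 6-joint arm with a two-finger parallel gripper is mounted at the origin on the work surface. World frame = base frame: x ahead of the robot, y to its left, z up, the work surface at z = 0. Lengths are in m, angles in rad, forces in N, time in s.
With the tool pointing down it reaches from about 0.35 to 0.775 m from the base axis. Payload 5.5 kg.
Tool frame: the origin (TCP) lies between the finger pads, 19 mm behind the fingertips; this is the grasp point; z points along the fingers, y is the line along which they close (so a half turn about z gives the same grasp; the last joint's range is limited). The gripper opens to 85 mm and grips with 20 to 120 N. Pads are 22 mm wide; open, the fingers measure 114 mm over their backs; the gripper's body (76 mm by 85 mm) begins 54 mm behind the grasp point. The pads swing forward as they close: fully open they stand 13 mm farther back than shut.
Start: joints at [0.994, 0.313, 0.046, 1.304, 0, 1.431], TCP at [0.243, 0.521, 0.25] pointing down, gripper open.
Joint ranges: [-2.76, 2.76], [-0.86, 1.69], [-1.03, 1.26], [-2.2, 2.34], [-1.47, 1.5], [-3.14, 3.14]. Speed limits (rad/s): [2.57, 2.57, 3.14, 3.14, 3.14, 3.14].

INTERFACE

Orientations are given as a unit quaternion [w, x, y, z].
In Python, from workcell import env gives the robot as it stands. The module is installed in compiled form; this text tells all that it offers.
- The arm moves only by the tool carry_out, never from a script. Its argument "series" is a list of rows, each an object with "delta_rot": the turn, a rotation vector about the world's x, y, z normalised to -1 to 1, where 1 is 0.1 rad, a list of three; "travel": the shift along the world's x, y, z normalised to -1 to 1, where 1 is 0.025 m, a list of three; "fingers": the closure, from -1 (fully open) to 1 (shut). In form: [{"delta_rot": [ax, ay, az], "travel": [tx, ty, tz], "fingers": fingers}, ...]. A call has 1 to 5 rows; each row shifts and turns the commanded pose from where the row before left it; what a row does not reach is not made up. A row lasts 1/8 s, in which the tool goes at most 62.5 mm and 10.7 degrees, less where a joint would pass 70% of its speed; a pose out of reach is approached as far as the arm can. A call with a number of a shift or a turn outside -1 to 1 is refused whole. A call with a gripper value outside its range is refused whole. The fingers move at their own pace and stop on an object; "squeeze" is the grip in N (left out, the last holds). Time passes only in rows, so rows that do not move let the fingers close. It gives the time, the measured TCP pose, the force, the opening and the grip force at its end, in the units of the state.
- env.get_state(): the state, without advancing time (a new reading comes with each control period).
- env.read_camera(name): name is "scene" or "top" or "wrist"; returns a dict with "color" (480x640x3 uint8, red, green, blue), "fx", "fy", "cx", "cy" (pixels), "D" ([k1, k2, p1, p2, k3] as OpenCV has them; the pictures are not rectified), "world_from_camera" (4x4, takes a point from camera to world coordinates); the wrist camera has in their place "hand_eye" (4x4, takes a point from camera to tool coordinates, whose origin is the TCP and whose axes are the flange's). Camera axes: x right, y up, looking along -z (the intrinsics and any distortion apply to the point x, -y, -z); pixel columns grow to the right and rows downward; lengths in m; the calibration is good to about 2 mm. A picture is of the moment at which its call begins: read the wrist's pose just before it. There is no depth.
- env.hand_in(): hands the job in; it is judged then, once.
The state is a dict: "clock": time; "joint_pos": joint angles; "qvel": joint speeds; "tau": joint torques, N m; "tcp_pos": TCP position; "orientation": TCP orientation; "wrist_force": force on the tool from outside, world axes, zero at the start; "ft_torque": the same for the moment, N m; "finger_gap": finger opening in m; "grip_force": force on a finger pad.
Only numpy, scipy, OpenCV 4.12 (cv2) and the standard library are available. Lean on these libraries where they do the work, as an engineer would, in place of code of your own. Each camera call takes 0.05 s, during which the arm holds its last target. There are 200 camera calls.

TASK

Pack the specimens on the microscope bench into the tray: put the three lidded jars and the slide box each into the well made for its size and shape, standing (or, for the slide box, lying) flat on the bottom of the well. Keep them upright and set them down gently, without dropping them, and leave the two open empty jars standing where they are.

Things in the scene. Friction and masses are not known exactly. Their poses are not given: they have to be found in the camera images.
- jar_large: Large CLOSED specimen jar, upright: clear round body 54 mm across, white screw lid 56 mm across and 16 mm tall, 80 mm tall in all, up to 0.23 kg. Origin: centre of its underside, z up. Its lid can be gripped from above (TCP about 10 mm below its top).
- jar_medium: Medium CLOSED specimen jar, upright: clear round body 40 mm across, white screw lid 42 mm across and 14 mm tall, 66 mm tall in all. Origin: centre of its underside, z up.
- vial: Small CLOSED specimen vial, upright: clear round body 26 mm across, white screw lid 28 mm across and 14 mm tall, 58 mm tall in all. Origin: centre of its underside, z up.
- slide_box: Closed white microscope-slide box lying flat with a thin grey seam: 82 mm long (its x), 32 mm wide (its y), 34 mm tall. Origin: centre of its underside, z up. Grip it across the 32 mm; which end is which does not matter.
- open_large: OPEN, empty clear jar without a lid, standing upright: 54 mm across, 64 mm tall, the mouth open and the grey bottom visible from above. Does not belong in the tray. Origin: centre of its underside, z up.
- open_medium: OPEN, empty clear jar without a lid, standing upright: 40 mm across, 52 mm tall. Does not belong in the tray. Origin: centre of its underside, z up.
- well_large: Fixed round grey well on the aluminium tray, open at the top: bore 66 mm, outside 72 mm, rim 12 mm above its underside, inner floor 3 mm above its underside. Place of the large jar (6 mm of play all round). Origin: centre of its underside (6 mm above the bench), z up; its x and y axes run along the tray's edges.
- well_medium: Fixed round grey well on the aluminium tray, open at the top: bore 52 mm, outside 58 mm, rim 12 mm above its underside, inner floor 3 mm above its underside. Place of the medium jar (6 mm of play all round). Origin: centre of its underside (6 mm above the bench), z up; its x and y axes run along the tray's edges.
- well_small: Fixed round grey well on the aluminium tray, open at the top: bore 38 mm, outside 44 mm, rim 12 mm above its underside, inner floor 3 mm above its underside. Place of the vial (6 mm of play all round). Origin: as for well_large. The wells stand 2 by 2, in changing corners, on a fixed tray 235 mm (along their x) by 195 mm, centres 110 mm apart in x, 90 mm in y; tray rim 14 mm above the bench.
- well_oblong: Fixed oblong grey well on the aluminium tray, open at the top: inside 94 mm (its x) by 44 mm (its y), outside 100 by 50 mm, rim 12 mm above its underside, inner floor 3 mm above its underside. Place of the slide box, lying flat with its length along the well's length, either way round. Origin: centre of its underside (6 mm above the bench), z up.
Things that resemble listed ones, but are neither listed nor needed, are in the scene too. What is shaped like the vial but green or yellow is not meant.

How it is judged:
At the end, for the whole second after the job is handed in: Each closed thing in its own well: within 10 mm of its centre, underside less than 7 mm above the well's underside, tilt under 0.12 rad, slide box within 0.25 rad of the well's length, at rest (0.02 m/s). Both open jars upright (0.12 rad), within 30 mm of their start (horizontal distance between jar_large and well_large below 0.01 m and z of jar_large in the frame of well_large below 0.007 m and angle between each of jar_large, jar_medium, vial, slide_box, open_large, open_medium's own z axis and vertical below 0.12 rad and linear speed of each of jar_large, jar_medium, vial, slide_box below 0.02 m/s and horizontal distance between jar_medium and well_medium below 0.01 m and z of jar_medium in the frame of well_medium below 0.007 m and horizontal distance between vial and well_small below 0.01 m and z of vial in the frame of well_small below 0.007 m and horizontal distance between slide_box and well_oblong below 0.01 m and z of slide_box in the frame of well_oblong below 0.007 m and angle between the x axis of slide_box and the x axis of well_oblong, either way round below 0.25 rad and distance of each of open_large, open_medium from where it was at the start of the episode below 0.03 m); the robot touches nothing.
It fails at once if an open jar is shifted by more than 40 mm or knocked over (distance of any of open_large, open_medium from where it was at the start of the episode above 0.04 m or angle between any of open_large, open_medium's own z axis and vertical above 0.5 rad).
It fails at once if a closed jar, the vial or the slide box is tipped by more than 40 degrees (angle between any of jar_large, jar_medium, vial, slide_box's own z axis and vertical above 0.7 rad).
It fails at once if a thing is pressed or slammed hard into its well (over 45 N) (contact force between jar_large and well_large above 45 N or contact force between jar_medium and well_medium above 45 N or contact force between vial and well_small above 45 N or contact force between slide_box and well_oblong above 45 N).
It fails at once if a thing is dropped into its well (faster than 0.6 m/s just above the well's floor, a fall of about 20 mm) ((horizontal distance between jar_large and well_large below 0.02 m and z of jar_large in the frame of well_large below 0.03 m and linear speed of jar_large above 0.6 m/s) or (horizontal distance between jar_medium and well_medium below 0.02 m and z of jar_medium in the frame of well_medium below 0.03 m and linear speed of jar_medium above 0.6 m/s) or (horizontal distance between vial and well_small below 0.02 m and z of vial in the frame of well_small below 0.03 m and linear speed of vial above 0.6 m/s) or (horizontal distance between slide_box and well_oblong below 0.02 m and z of slide_box in the frame of well_oblong below 0.03 m and linear speed of slide_box above 0.6 m/s)).
It also fails if it takes over 102 s, if anything falls off the work surface, if the arm or the gripper's body presses on something with over 40 N, if the wrist force passes 120 N, or if a joint passes its speed limit or range.

## Working session

There is one attempt and no reset: what is moved stays moved. The work goes in short steps, Python scripts to look and compute and a tool call to move; the robot and the scene stay as the last step left them, time stands still between calls to the robot, and variables do not carry over. Pictures are saved under pics/ and viewed, at most 14 in all, crops included, and the job is handed in when it is done.

Besides the shell and the picture viewer there is one more tool, called after "Emit:" in YAML: its name, and indented under it one key for each argument. carry_out: Moves the arm, as the interface text tells. Its arguments: {"type":"object","properties":{"series":{"type":"array","items":{"type":"object","properties":{"delta_rot":{"type":"array","items":{"type":"number"}},"travel":{"type":"array","items":{"type":"number"}},"fingers":{"type":"number"}}}},"squeeze":{"type":"number"}},"required":["series"]}

```bash
mkdir -p pics
cat > h.py <<'E'
import numpy as np, cv2
from workcell import env
def cam(n):
    s=env.get_state(); c=env.read_camera(n); c['s']=s
    if n=='wrist':
        w,x,y,z=s['orientation']
        from scipy.spatial.transform import Rotation as R
        T=np.eye(4);T[:3,:3]=R.from_quat([x,y,z,w]).as_matrix();T[:3,3]=s['tcp_pos']
        c['T']=T@np.array(c['hand_eye'])
    else: c['T']=np.array(c['world_from_camera'])
    c['K']=np.array([[c['fx'],0,c['cx']],[0,c['fy'],c['cy']],[0,0,1.]]);c['D']=np.array(c['D'],float)
    return c
def ray(c,u,v):
    p=cv2.undistortPoints(np.array([[[u,v]]],float),c['K'],c['D'])[0,0]
    d=c['T'][:3,:3]@np.array([p[0],-p[1],-1]); return c['T'][:3,3],d
def onz(c,u,v,z):
    o,d=ray(c,u,v); return o+d*(z-o[2])/d[2]
def proj(c,P):
    q=np.linalg.inv(c['T'])@np.append(P,1); q=np.array([q[0],-q[1],-q[2]])
    return cv2.projectPoints(q[None],np.zeros(3),np.zeros(3),c['K'],c['D'])[0][0,0]
def save(c,f,img=None): cv2.imwrite('pics/'+f,cv2.cvtColor(c['color'] if img is None else img,cv2.COLOR_RGB2BGR))
E
python3 - <<'E'
from h import *
import pickle
for n in('top','scene'):
    c=cam(n); save(c,n+'0.png'); pickle.dump(c,open(n+'0.pkl','wb')); print(n,c['T'].round(3).tolist(),c['fx'],c['D'])
print(c['s'])
E
```

```text
top [[-0.014, 0.994, -0.107, 0.423], [-1.0, -0.014, -0.004, -0.012], [-0.005, 0.107, 0.994, 1.21], [0.0, 0.0, 0.0, 1.0]] 548.1989626784864 [-0.0707578  0.         0.         0.         0.       ]
scene [[-0.098, -0.826, 0.555, 1.118], [0.995, -0.079, 0.059, 0.067], [-0.005, 0.558, 0.83, 0.959], [0.0, 0.0, 0.0, 1.0]] 573.141381361799 [-0.03185385  0.          0.          0.          0.        ]
{'clock': 0.05, 'joint_pos': array([ 9.94389121e-01,  3.14019550e-01,  4.49871988e-02,  1.30360946e+00,
       -2.43463581e-05,  1.43120451e+00]), 'qvel': array([-0.00035275,  0.00047811,  0.00314816, -0.00080395,  0.00017957,
        0.00050374]), 'tau': array([ 2.24588097e-03, -4.82152998e+01,  2.99549943e+01,  1.32858648e-02,
       -1.32518380e-04,  2.60774314e-06]), 'tcp_pos': array([0.2430049 , 0.52059985, 0.24910131]), 'orientation': array([-3.11928235e-04,  2.16675318e-01,  9.76243287e-01, -8.68504415e-04]), 'wrist_force': array([ 0.06369869,  0.35291558, -0.21461486]), 'ft_torque': array([ 0.00619701,  0.03107787, -0.0545161 ]), 'grip_force': 0.0, 'finger_gap': 0.08506965275202814}
```

View pics/top0.png

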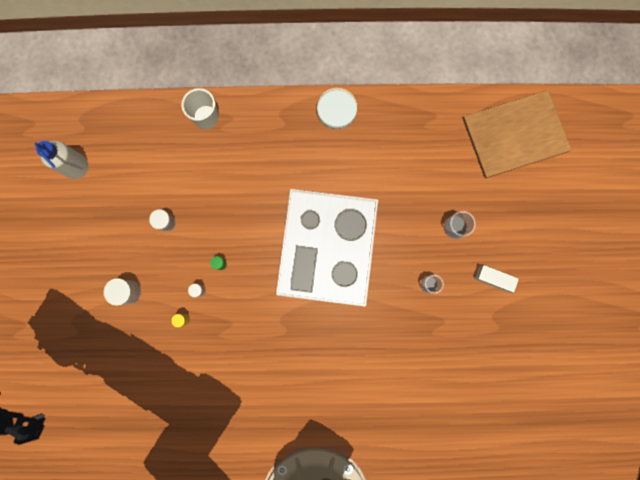

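View pics/scene0.png

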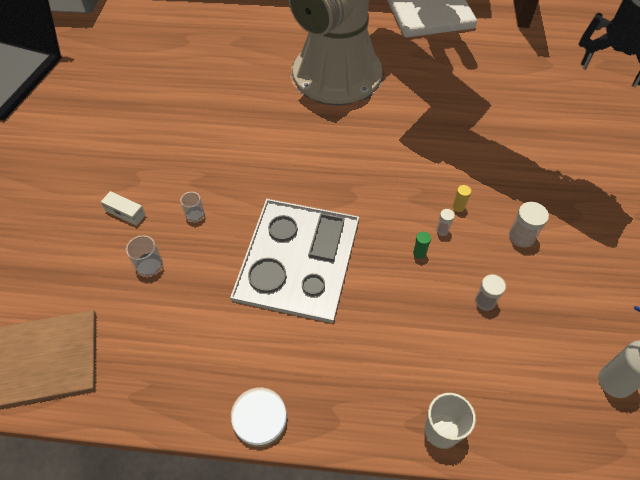

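Top view: jar_large lid is at (119,292), jar_medium at (161,219) and vial at (196,290). The green (217,263) and yellow (178,321) lookalikes are excluded by colour. The slide box is at (497,278), and the open jars are at (460,224) and (432,284). The wells are large (350,225), medium (344,274), small (310,219) and oblong (303,268). The scene view shows the same items: box (123,208), vial (446,221), medium (491,293), large (530,225).

```bash
cat > m.py <<'E'
from h import *
import pickle
t=pickle.load(open('top0.pkl','rb'));s=pickle.load(open('scene0.pkl','rb'))
def white(c,u,v,r,vt=150,st=70):
    hsv=cv2.cvtColor(c['color'],cv2.COLOR_RGB2HSV); m=((hsv[...,1]<st)&(hsv[...,2]>vt)).astype(np.uint8)
    return blob(m,u,v,r)
def blob(m,u,v,r):
    k=np.zeros_like(m);k[max(0,v-r):v+r,max(0,u-r):u+r]=1
    n,l,S,C=cv2.connectedComponentsWithStats(m*k); 
    i=1+np.argmax(S[1:,4]); q=(l==i).astype(np.uint8)
    cs=max(cv2.findContours(q,0,2)[0],key=cv2.contourArea)
    return cv2.minEnclosingCircle(cs),S[i],C[i],cs
def tri(a,b):
    (o1,d1),(o2,d2)=a,b; A=np.stack([d1,-d2],1); x=np.linalg.lstsq(A,o2-o1,rcond=None)[0]
    p,q=o1+x[0]*d1,o2+x[1]*d2; return (p+q)/2,np.linalg.norm(p-q)
def dark(c,u,v,r):
    hsv=cv2.cvtColor(c['color'],cv2.COLOR_RGB2HSV); m=((hsv[...,2]<150)&(hsv[...,1]<90)).astype(np.uint8)
    return blob(m,u,v,r)
if __name__=='__main__':
    for n,a,b,r in(('L',(119,292),(533,215),22),('M',(161,219),(492,286),18),('V',(196,290),(447,215),12),('B',(497,278),(123,208),28)):
        A=white(t,*a,r);B=white(s,*b,r)
        p,e=tri(ray(t,*A[2]),ray(s,*B[2])); print(n,p.round(4),round(e,4),A[1],B[1],A[2].round(1),B[2].round(1),cv2.minAreaRect(A[3]))
    W={}
    for n,a,b,r in(('WL',(350,225),(267,276),24),('WM',(344,274),(283,229),20),('WS',(310,219),(313,286),14),('WO',(303,268),(327,239),28)):
        A=dark(t,*a,r);B=dark(s,*b,r)
        p,e=tri(ray(t,*A[2]),ray(s,*B[2])); W[n]=onz(t,*A[2],.016)
        print(n,p.round(4),round(e,4),A[1],B[1],W[n].round(4),onz(s,*B[2],.016).round(4))
    im=cv2.resize(t['color'][190:340,90:240],(450,450),interpolation=2);im2=cv2.resize(s['color'][170:320,390:560],(510,450))[:,:340]
    save(t,'crop.png',np.hstack([im,im2]))
E
python3 m.py
```

```text
L [0.4512 0.4051 0.0803] 0.0032 [104 279  27  26 561] [519 202  30  23 541] [116.8 291.6] [533.5 213.1] ((117.0, 291.5), (25.0, 26.0), 90.0)
M [0.6046 0.3224 0.0656] 0.0032 [150 210  19  19 302] [482 275  23  20 373] [159.1 218.9] [493.3 284.5] ((159.0, 219.0), (18.0, 18.0), 90.0)
V [0.453  0.2461 0.0583] 0.0035 [189 284  13  13 139] [440 209  14  11 123] [194.8 290.1] [447.1 214.2] ((195.0, 290.0), (12.0, 12.0), 90.0)
B [ 0.4689 -0.4033  0.0324] 0.0015 [479 266  39  26 571] [101 191  41  26 489] [498.  278.5] [120.8 203.5] ((498.0257873535156, 278.4330139160156), (38.123573303222656, 15.14891529083252), 21.037513732910156)
WL [ 0.5996 -0.0893  0.0196] 0.0097 [335 209  31  31 128] [ 249  258   38   37 1094] [ 0.6008 -0.0944  0.016 ] [ 0.5972 -0.0851  0.016 ]
WM [ 0.4705 -0.0801 -0.0117] 0.0123 [339 269  18  17  36] [268 215  30  28 644] [ 0.4701 -0.0846  0.016 ] [ 0.4885 -0.07    0.016 ]
WS [0.6076 0.0016 0.0121] 0.0032 [301 211  18  18  87] [302 274  23  24 450] [ 0.6072 -0.      0.016 ] [0.6095 0.0034 0.016 ]
WO [0.5181 0.0058 0.0459] 0.0302 [314 249   3  18  21] [ 308  211   47   53 1330] [ 0.5216 -0.0092  0.016 ] [0.4974 0.0194 0.016 ]
```

View pics/crop.png

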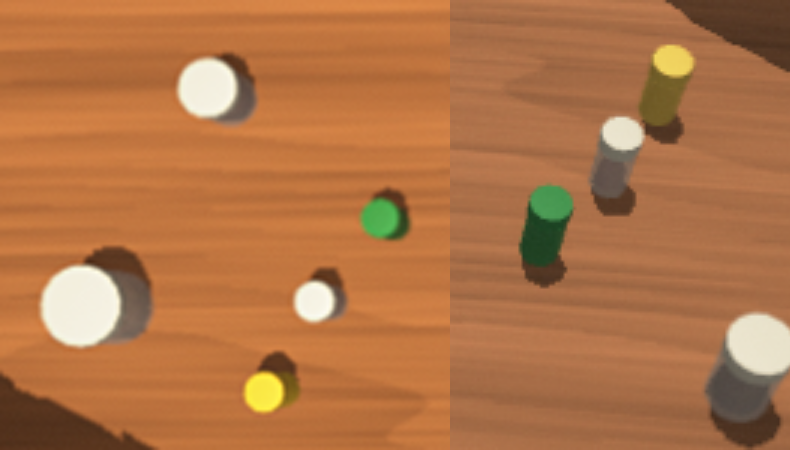

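The crop confirms it: the white-lidded vial stands between the green and yellow lookalikes, with both white-lidded jars beside it. The wells need a better threshold.

```bash
cat > w.py <<'E'
from m import *
def wells(c,seeds):
    g=cv2.cvtColor(c['color'],cv2.COLOR_RGB2GRAY); out={}
    for n,(u,v,r) in seeds.items():
        roi=g[v-r:v+r,u-r:u+r]; th,_=cv2.threshold(roi,0,255,cv2.THRESH_OTSU)
        out[n]=blob((g<th).astype(np.uint8),u,v,r)+(th,)
    return out
if __name__=='__main__':
    A=wells(t,{'WL':(350,225,21),'WM':(344,274,18),'WS':(310,219,13),'WO':(303,268,26)})
    B=wells(s,{'WL':(267,276,25),'WM':(283,229,20),'WS':(313,286,15),'WO':(327,239,28)})
    for n in A:
        p,e=tri(ray(t,*A[n][2]),ray(s,*B[n][2]))
        print(n,p.round(4),round(e,4),A[n][1],B[n][1],onz(t,*A[n][2],.018).round(4),A[n][4])
    P={n:onz(t,*A[n][2],.018) for n in A}
    for a,b in(('WL','WM'),('WL','WS'),('WM','WO'),('WS','WO')):d=P[a]-P[b];print(a,b,np.linalg.norm(d).round(4),np.degrees(np.arctan2(d[1],d[0])).round(1))
    r=cv2.boxPoints(cv2.minAreaRect(white(t,497,278,28)[3])); q=[onz(t,*x,.034) for x in r]; print('box',np.round(q,3).tolist())
E
python3 w.py
```

```text
WL [ 0.5944 -0.0873  0.0107] 0.0021 [334 209  33  32 828] [ 248  258   39   37 1131] [ 0.5935 -0.0879  0.018 ] 197.0
WM [ 0.4856 -0.0718  0.0117] 0.0021 [332 261  26  26 538] [268 215  30  28 660] [ 0.4854 -0.0726  0.018 ] 203.0
WS [0.6071 0.0017 0.0109] 0.0023 [300 210  20  20 303] [302 274  23  24 461] [6.061e-01 4.000e-04 1.800e-02] 195.0
WO [0.4974 0.0174 0.0158] 0.0035 [ 290  245   28   48 1012] [ 308  211   47   53 1360] [0.4975 0.0156 0.018 ] 203.0
WL WM 0.1091 -8.1
WL WS 0.0892 -98.1
WM WO 0.089 -97.8
WS WO 0.1097 -7.9
box [[0.469, -0.359, 0.034], [0.5, -0.372, 0.034], [0.469, -0.449, 0.034], [0.439, -0.435, 0.034]]
```

Emit:
carry_out:
  series:
    - {"travel": [0.92,-0.5,-0.1],"delta_rot": [0,0,0],"fingers": -1}
    - {"travel": [0.92,-0.5,-0.1],"delta_rot": [0,0,0],"fingers": -1}
    - {"travel": [0.92,-0.5,-0.1],"delta_rot": [0,0,0],"fingers": -1}
    - {"travel": [0.92,-0.5,-0.1],"delta_rot": [0,0,0],"fingers": -1}
    - {"travel": [0.92,-0.5,-0.1],"delta_rot": [0,0,0],"fingers": -1}
  squeeze: 40

```text
clock: 0.72
tcp_pos: [0.3588, 0.4579, 0.2369]
orientation: [-0.0, 0.217, 0.976, -0.0]
wrist_force: [0.4, -0.8, -0.1]
finger_gap: 0.0855
grip_force: 0.0
```

Emit:
carry_out:
  series:
    - {"travel": [0.92,-0.5,-0.1],"delta_rot": [0,0,0],"fingers": -1}
    - {"travel": [0.92,-0.5,-0.1],"delta_rot": [0,0,0],"fingers": -1}
    - {"travel": [0.92,-0.5,-0.1],"delta_rot": [0,0,0],"fingers": -1}
    - {"travel": [0.92,-0.5,-0.1],"delta_rot": [0,0,0],"fingers": -1}
    - {"travel": [0,0,0],"delta_rot": [0,0,0],"fingers": -1}

```text
clock: 1.35
tcp_pos: [0.4513, 0.4074, 0.2265]
orientation: [-0.0, 0.218, 0.976, -0.001]
wrist_force: [-0.3, 1.2, -0.3]
finger_gap: 0.0853
grip_force: 0.0
```

Run:
```python
from h import *
c=cam('wrist'); save(c,'w1.png'); s=c['s']; print(s['clock'],s['tcp_pos'].round(4),s['orientation'].round(4),s['wrist_force'].round(2)); print(c['T'].round(3).tolist())
for n,P in(('L',(.4512,.4051,.08)),('V',(.453,.246,.058)),('M',(.6046,.3224,.066))): print(n,proj(c,P).round(0))
```

```text
1.35 [0.4513 0.4074 0.2265] [-4.000e-04  2.179e-01  9.760e-01 -5.000e-04] [-0.27  1.2  -0.3 ]
[[0.425, -0.861, -0.279, 0.379], [0.905, 0.404, 0.132, 0.441], [-0.001, -0.309, 0.951, 0.351], [0.0, 0.0, 0.0, 1.0]]
L [316. 231.]
V [129. 310.]
M [305. 430.]
```

View pics/w1.png

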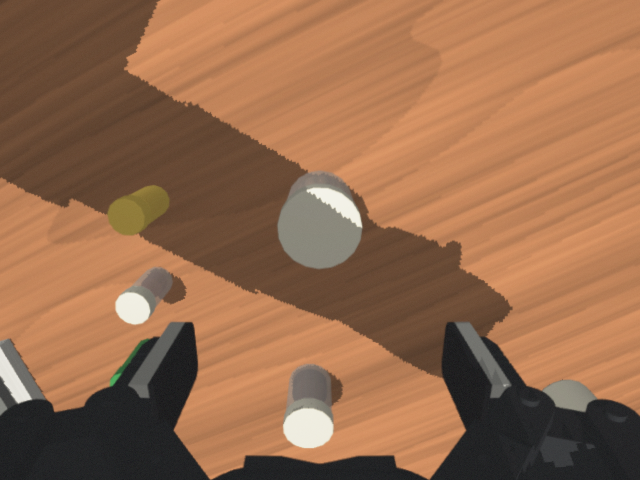

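Wrist view: the large lid's centre is at (320,227), the vial at (132,307) and the medium lid at (308,427). All are within about 3 px (2 mm) of the predictions, so I descend.

Emit:
carry_out:
  series:
    - {"travel": [0,0,-0.9],"delta_rot": [0,0,0],"fingers": -1}
    - {"travel": [0,0,-0.9],"delta_rot": [0,0,0],"fingers": -1}
    - {"travel": [0,0,-0.9],"delta_rot": [0,0,0],"fingers": -1}
    - {"travel": [0,0,-0.9],"delta_rot": [0,0,0],"fingers": -1}
    - {"travel": [0,0,-0.9],"delta_rot": [0,0,0],"fingers": -1}

```text
clock: 2.02
tcp_pos: [0.449, 0.4091, 0.1144]
orientation: [-0.0, 0.216, 0.976, 0.0]
wrist_force: [-0.8, 0.0, 0.2]
finger_gap: 0.0854
grip_force: 0.0
```

Emit:
carry_out:
  series:
    - {"travel": [0,0,-0.9],"delta_rot": [0,0,0],"fingers": -1}
    - {"travel": [0,0,-0.9],"delta_rot": [0,0,0],"fingers": -1}
    - {"travel": [0,0,0],"delta_rot": [0,0,0],"fingers": 1}
    - {"travel": [0,0,0],"delta_rot": [0,0,0],"fingers": 1}
    - {"travel": [0,0,0],"delta_rot": [0,0,0],"fingers": 1}

```text
clock: 2.65
tcp_pos: [0.4507, 0.4092, 0.0712]
orientation: [0.001, 0.217, 0.976, 0.001]
wrist_force: [-0.0, 0.9, -1.9]
finger_gap: 0.0552
grip_force: 42.3
```

Emit:
carry_out:
  series:
    - {"travel": [0,0,0],"delta_rot": [0,0,0],"fingers": 1}
    - {"travel": [0,0,0],"delta_rot": [0,0,0],"fingers": 1}

```text
clock: 2.9
tcp_pos: [0.4507, 0.4088, 0.0708]
orientation: [0.0, 0.217, 0.976, 0.001]
wrist_force: [-0.6, -0.3, 2.2]
finger_gap: 0.0545
grip_force: 42.4
```

Emit:
carry_out:
  series:
    - {"travel": [0,0,0.6],"delta_rot": [0,0,0],"fingers": 1}
    - {"travel": [0,0,0.8],"delta_rot": [0,0,0],"fingers": 1}
    - {"travel": [0,0,0.9],"delta_rot": [0,0,0],"fingers": 1}
    - {"travel": [0,-0.4,0.9],"delta_rot": [0,0,0],"fingers": 1}
    - {"travel": [0.2,-0.8,0.8],"delta_rot": [0,0,0],"fingers": 1}

```text
clock: 3.52
tcp_pos: [0.4553, 0.3784, 0.1717]
orientation: [0.0, 0.216, 0.976, 0.0]
wrist_force: [0.2, -0.0, -0.6]
finger_gap: 0.0546
grip_force: 42.5
```

Emit:
carry_out:
  series:
    - {"travel": [0.3,-1,0],"delta_rot": [0,0,0],"fingers": 1}
    - {"travel": [0.3,-1,0],"delta_rot": [0,0,0],"fingers": 1}
    - {"travel": [0.3,-1,0],"delta_rot": [0,0,0],"fingers": 1}
    - {"travel": [0.3,-1,0],"delta_rot": [0,0,0],"fingers": 1}
    - {"travel": [0.3,-1,0],"delta_rot": [0,0,0],"fingers": 1}

```text
clock: 4.15
tcp_pos: [0.4931, 0.2517, 0.1708]
orientation: [0.0, 0.217, 0.976, 0.0]
wrist_force: [0.5, 0.0, -0.4]
finger_gap: 0.0547
grip_force: 42.5
```

Emit:
carry_out:
  series:
    - {"travel": [0.3,-1,0],"delta_rot": [0,0,0],"fingers": 1}
    - {"travel": [0.3,-1,0],"delta_rot": [0,0,0],"fingers": 1}
    - {"travel": [0.3,-1,0],"delta_rot": [0,0,0],"fingers": 1}
    - {"travel": [0.3,-1,0],"delta_rot": [0,0,0],"fingers": 1}
    - {"travel": [0.3,-1,0],"delta_rot": [0,0,0],"fingers": 1}

```text
clock: 4.78
tcp_pos: [0.5303, 0.1267, 0.1708]
orientation: [0.0, 0.217, 0.976, -0.0]
wrist_force: [-0.0, -0.2, -1.2]
finger_gap: 0.0548
grip_force: 42.5
```

Emit:
carry_out:
  series:
    - {"travel": [0.3,-1,0],"delta_rot": [0,0,0],"fingers": 1}
    - {"travel": [0.3,-1,0],"delta_rot": [0,0,0],"fingers": 1}
    - {"travel": [0,0,0],"delta_rot": [0,0,0],"fingers": 1}

```text
clock: 5.15
tcp_pos: [0.5457, 0.0762, 0.1706]
orientation: [0.0, 0.218, 0.976, -0.0]
wrist_force: [-0.7, 0.5, -1.4]
finger_gap: 0.0546
grip_force: 42.5
```

Run:
```python
from h import *
c=cam('wrist'); save(c,'w2.png'); s=c['s']; print(s['clock'],s['tcp_pos'].round(4),s['orientation'].round(4),s['wrist_force'].round(2))
for n,P in(('WL',(.5935,-.0879,.018)),('WM',(.4854,-.0726,.018)),('WS',(.6061,.0004,.018)),('WO',(.4975,.0156,.018))): print(n,proj(c,P).round(0))
```

```text
5.15 [0.5457 0.0762 0.1706] [ 3.000e-04  2.184e-01  9.759e-01 -1.000e-04] [-0.74  0.45 -1.42]
WL [151. 370.]
WM [ 86. 240.]
WS [261. 341.]
WO [205. 201.]
```

View pics/w2.png

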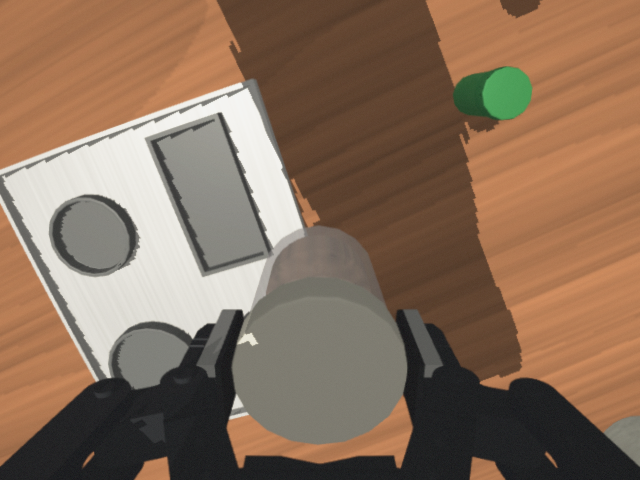

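The wrist view shows the rim of well_medium at about (92,235) and well_oblong at about (208,194). Both sit (+4,-6) px from the prediction, which shifts the wells by about (-1.5,+3) mm. The large jar is held upright.

Emit:
carry_out:
  series:
    - {"travel": [0.27,-0.92,0],"delta_rot": [0,0,0],"fingers": 1}
    - {"travel": [0.27,-0.92,0],"delta_rot": [0,0,0],"fingers": 1}
    - {"travel": [0.27,-0.92,0],"delta_rot": [0,0,0],"fingers": 1}
    - {"travel": [0.27,-0.92,-0.2],"delta_rot": [0,0,0],"fingers": 1}
    - {"travel": [0.27,-0.92,-0.4],"delta_rot": [0,0,0],"fingers": 1}

```text
clock: 5.82
tcp_pos: [0.5794, -0.0367, 0.1554]
orientation: [0.001, 0.216, 0.976, 0.0]
wrist_force: [0.2, 0.2, -1.0]
finger_gap: 0.0549
grip_force: 42.6
```

Emit:
carry_out:
  series:
    - {"travel": [0.27,-0.92,-0.4],"delta_rot": [0,0,0],"fingers": 1}
    - {"travel": [0.27,-0.92,-0.4],"delta_rot": [0,0,0],"fingers": 1}
    - {"travel": [0,0,-0.6],"delta_rot": [0,0,0],"fingers": 1}
    - {"travel": [0,0,-0.4],"delta_rot": [0,0,0],"fingers": 1}
    - {"travel": [0,0,0],"delta_rot": [0,0,0],"fingers": 1}

```text
clock: 6.45
tcp_pos: [0.5914, -0.0816, 0.1086]
orientation: [-0.001, 0.216, 0.976, 0.0]
wrist_force: [-0.8, 0.5, -1.3]
finger_gap: 0.0546
grip_force: 42.6
```

Run:
```python
from h import *
c=cam('wrist'); d=cam('scene'); save(c,'w3.png',np.hstack([cv2.resize(c['color'],(400,300)),cv2.resize(d['color'][180:330,200:400],(400,300))])); s=c['s']; print(s['clock'],s['tcp_pos'].round(4),s['orientation'].round(4),s['wrist_force'].round(2))
```

```text
6.45 [ 0.5914 -0.0816  0.1086] [-1.500e-03  2.163e-01  9.763e-01  2.000e-04] [-0.78  0.5  -1.26]
```

View pics/w3.png

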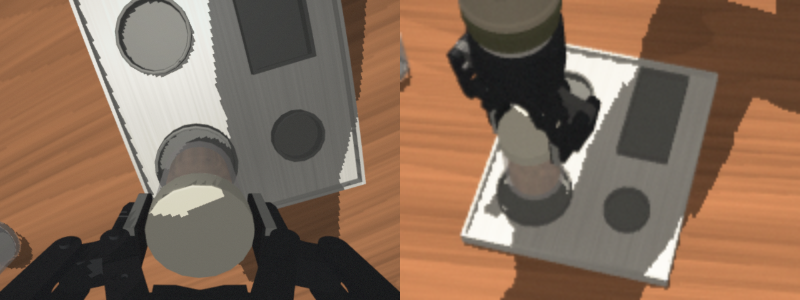

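Run:
```python
from h import *
c=cam('wrist');print(c['s']['tcp_pos'])
for u,v in((246,58),(477,216)): print(onz(c,u,v,.018).round(4))
```

```text
[ 0.59244054 -0.08181993  0.11012468]
[ 0.487  -0.0708  0.018 ]
[0.6057 0.0028 0.018 ]
```

Emit:
carry_out:
  series:
    - {"travel": [0,-0.17,-0.3],"delta_rot": [0,0,0],"fingers": 1}
    - {"travel": [0,0,-0.3],"delta_rot": [0,0,0],"fingers": 1}
    - {"travel": [0,0,-0.3],"delta_rot": [0,0,0],"fingers": 1}
    - {"travel": [0,0,-0.2],"delta_rot": [0,0,0],"fingers": 1}
    - {"travel": [0,0,-0.08],"delta_rot": [0,0,0],"fingers": 1}

```text
clock: 7.22
tcp_pos: [0.5922, -0.0866, 0.0799]
orientation: [-0.0, 0.217, 0.976, 0.0]
wrist_force: [0.4, 0.3, -1.0]
finger_gap: 0.0548
grip_force: 42.6
```

Emit:
carry_out:
  series:
    - {"travel": [0,0,0],"delta_rot": [0,0,0],"fingers": 1}

```text
clock: 7.35
tcp_pos: [0.5925, -0.0867, 0.0804]
orientation: [-0.0, 0.217, 0.976, 0.0]
wrist_force: [0.6, -0.1, -0.8]
finger_gap: 0.0549
grip_force: 42.6
```

Emit:
carry_out:
  series:
    - {"travel": [0,0,-0.05],"delta_rot": [0,0,0],"fingers": 1}
    - {"travel": [0,0,0],"delta_rot": [0,0,0],"fingers": 1}
    - {"travel": [0,0,0],"delta_rot": [0,0,0],"fingers": -1}
    - {"travel": [0,0,0],"delta_rot": [0,0,0],"fingers": -1}
    - {"travel": [0,0,0],"delta_rot": [0,0,0],"fingers": -1}

```text
clock: 7.98
tcp_pos: [0.5925, -0.0867, 0.0793]
orientation: [0.0, 0.217, 0.976, 0.0]
wrist_force: [-0.6, -0.3, -0.1]
finger_gap: 0.0856
grip_force: 0.0
```

Emit:
carry_out:
  series:
    - {"travel": [0,0,0.6],"delta_rot": [0,0,0],"fingers": -1}
    - {"travel": [0,0,1],"delta_rot": [0,0,0],"fingers": -1}
    - {"travel": [0,0.3,1],"delta_rot": [0,0,0],"fingers": -1}
    - {"travel": [0,1,1],"delta_rot": [0,0,0],"fingers": -1}
    - {"travel": [0,1,0],"delta_rot": [0,0,0],"fingers": -1}

```text
clock: 8.6
tcp_pos: [0.5943, -0.0292, 0.1731]
orientation: [0.003, 0.217, 0.976, 0.0]
wrist_force: [-0.0, -0.9, -0.4]
finger_gap: 0.0855
grip_force: 0.0
```

Emit:
carry_out:
  series:
    - {"travel": [0,1,0],"delta_rot": [0,0,0],"fingers": -1}
    - {"travel": [0,1,0],"delta_rot": [0,0,0],"fingers": -1}
    - {"travel": [0,1,0],"delta_rot": [0,0,0],"fingers": -1}
    - {"travel": [0,1,0],"delta_rot": [0,0,0],"fingers": -1}
    - {"travel": [0,1,0],"delta_rot": [0,0,0],"fingers": -1}

```text
clock: 9.22
tcp_pos: [0.5928, 0.0966, 0.1706]
orientation: [0.001, 0.217, 0.976, 0.0]
wrist_force: [0.6, 0.7, -0.2]
finger_gap: 0.0852
grip_force: 0.0
```

Emit:
carry_out:
  series:
    - {"travel": [0,1,0],"delta_rot": [0,0,0],"fingers": -1}
    - {"travel": [0,1,0],"delta_rot": [0,0,0],"fingers": -1}
    - {"travel": [0,1,0],"delta_rot": [0,0,0],"fingers": -1}
    - {"travel": [0,1,0],"delta_rot": [0,0,0],"fingers": -1}
    - {"travel": [0,1,0],"delta_rot": [0,0,0],"fingers": -1}

```text
clock: 9.85
tcp_pos: [0.5927, 0.2217, 0.1705]
orientation: [0.001, 0.217, 0.976, 0.0]
wrist_force: [0.5, 0.5, 0.2]
finger_gap: 0.0858
grip_force: 0.0
```

Emit:
carry_out:
  series:
    - {"travel": [0,1,0],"delta_rot": [0,0,0],"fingers": -1}
    - {"travel": [0,1,0],"delta_rot": [0,0,0],"fingers": -1}
    - {"travel": [0,0,0],"delta_rot": [0,0,0],"fingers": -1}

```text
clock: 10.22
tcp_pos: [0.5925, 0.2727, 0.1698]
orientation: [0.0, 0.215, 0.977, 0.0]
wrist_force: [0.1, 0.2, 0.1]
finger_gap: 0.0853
grip_force: 0.0
```

Run:
```python
from m import *
c=cam('wrist'); d=cam('scene'); save(c,'w4.png',np.hstack([cv2.resize(c['color'],(400,300)),cv2.resize(d['color'][180:330,200:400],(400,300))])); s=c['s']; print(s['clock'],s['tcp_pos'].round(4))
print(proj(c,(.604,.3245,.066)))
```

```text
10.225 [0.5925 0.2727 0.1698]
[413.01658047 232.02801562]
```

View pics/w4.png

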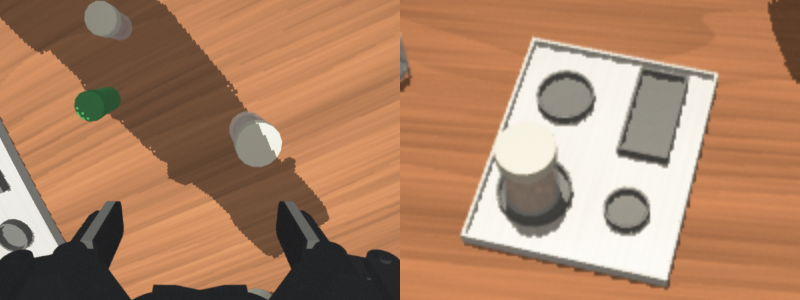

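Large jar is seated in its well (scene inset, around (535,170)). The medium lid is at wrist (414,227), as predicted.

Emit:
carry_out:
  series:
    - {"travel": [0.14,0.7,-0.4],"delta_rot": [0,0,0],"fingers": -1}
    - {"travel": [0.14,0.7,-0.4],"delta_rot": [0,0,0],"fingers": -1}
    - {"travel": [0.14,0.7,-0.4],"delta_rot": [0,0,0],"fingers": -1}
    - {"travel": [0,0,-0.85],"delta_rot": [0,0,0],"fingers": -1}
    - {"travel": [0,0,-0.85],"delta_rot": [0,0,0],"fingers": -1}

```text
clock: 10.95
tcp_pos: [0.6029, 0.3246, 0.0952]
orientation: [-0.0, 0.216, 0.976, -0.0]
wrist_force: [0.0, -0.7, -1.0]
finger_gap: 0.0857
grip_force: 0.0
```

Emit:
carry_out:
  series:
    - {"travel": [0,0,-0.85],"delta_rot": [0,0,0],"fingers": -1}
    - {"travel": [0,0,-0.8],"delta_rot": [0,0,0],"fingers": -1}
    - {"travel": [0,0,0],"delta_rot": [0,0,0],"fingers": -1}

```text
clock: 11.32
tcp_pos: [0.6013, 0.3234, 0.0526]
orientation: [-0.002, 0.216, 0.976, -0.001]
wrist_force: [-0.3, -0.3, 0.5]
finger_gap: 0.0855
grip_force: 0.0
```

Emit:
carry_out:
  series:
    - {"travel": [0,0,0],"delta_rot": [0,0,0],"fingers": 1}
    - {"travel": [0,0,0],"delta_rot": [0,0,0],"fingers": 1}
    - {"travel": [0,0,0],"delta_rot": [0,0,0],"fingers": 1}
    - {"travel": [0,0,0],"delta_rot": [0,0,0],"fingers": 1}
    - {"travel": [0,0,0],"delta_rot": [0,0,0],"fingers": 1}

```text
clock: 11.95
tcp_pos: [0.6038, 0.3236, 0.0568]
orientation: [0.001, 0.217, 0.976, 0.001]
wrist_force: [-0.8, 0.9, 6.4]
finger_gap: 0.0409
grip_force: 40.3
```

Emit:
carry_out:
  series:
    - {"travel": [0,0,0.6],"delta_rot": [0,0,0],"fingers": 1}
    - {"travel": [0,0,0.8],"delta_rot": [0,0,0],"fingers": 1}
    - {"travel": [0,0,0.9],"delta_rot": [0,0,0],"fingers": 1}
    - {"travel": [0,-0.4,0.9],"delta_rot": [0,0,0],"fingers": 1}
    - {"travel": [0,-0.8,0.8],"delta_rot": [0,0,0],"fingers": 1}

```text
clock: 12.58
tcp_pos: [0.6028, 0.2931, 0.1567]
orientation: [0.0, 0.216, 0.976, 0.0]
wrist_force: [1.0, -0.2, -0.6]
finger_gap: 0.0406
grip_force: 40.4
```

Emit:
carry_out:
  series:
    - {"travel": [-0.34,-1,0],"delta_rot": [0,0,0],"fingers": 1}
    - {"travel": [-0.34,-1,0],"delta_rot": [0,0,0],"fingers": 1}
    - {"travel": [-0.34,-1,0],"delta_rot": [0,0,0],"fingers": 1}
    - {"travel": [-0.34,-1,0],"delta_rot": [0,0,0],"fingers": 1}
    - {"travel": [-0.34,-1,0],"delta_rot": [0,0,0],"fingers": 1}

```text
clock: 13.2
tcp_pos: [0.5598, 0.1665, 0.156]
orientation: [-0.0, 0.217, 0.976, -0.0]
wrist_force: [0.4, 0.4, -1.1]
finger_gap: 0.0409
grip_force: 40.5
```

Emit:
carry_out:
  series:
    - {"travel": [-0.34,-1,0],"delta_rot": [0,0,0],"fingers": 1}
    - {"travel": [-0.34,-1,0],"delta_rot": [0,0,0],"fingers": 1}
    - {"travel": [-0.34,-1,0],"delta_rot": [0,0,0],"fingers": 1}
    - {"travel": [-0.34,-1,0],"delta_rot": [0,0,0],"fingers": 1}
    - {"travel": [-0.34,-1,0],"delta_rot": [0,0,0],"fingers": 1}

```text
clock: 13.82
tcp_pos: [0.5171, 0.0417, 0.156]
orientation: [-0.0, 0.217, 0.976, -0.0]
wrist_force: [0.1, -0.5, -0.5]
finger_gap: 0.0404
grip_force: 40.5
```

Emit:
carry_out:
  series:
    - {"travel": [-0.34,-1,0],"delta_rot": [0,0,0],"fingers": 1}
    - {"travel": [-0.34,-1,0],"delta_rot": [0,0,0],"fingers": 1}
    - {"travel": [-0.34,-1,0],"delta_rot": [0,0,0],"fingers": 1}
    - {"travel": [-0.34,-0.8,0],"delta_rot": [0,0,0],"fingers": 1}
    - {"travel": [0,-0.5,0],"delta_rot": [0,0,0],"fingers": 1}

```text
clock: 14.45
tcp_pos: [0.483, -0.0655, 0.1559]
orientation: [-0.0, 0.218, 0.976, -0.0]
wrist_force: [0.4, 0.7, -1.0]
finger_gap: 0.0408
grip_force: 40.5
```

Emit:
carry_out:
  series:
    - {"travel": [0,0,-0.8],"delta_rot": [0,0,0],"fingers": 1}
    - {"travel": [0,0,-0.8],"delta_rot": [0,0,0],"fingers": 1}
    - {"travel": [0,0,-0.6],"delta_rot": [0,0,0],"fingers": 1}
    - {"travel": [0,0,-0.2],"delta_rot": [0,0,0],"fingers": 1}
    - {"travel": [0,0,0],"delta_rot": [0,0,0],"fingers": 1}

```text
clock: 15.08
tcp_pos: [0.484, -0.0642, 0.0955]
orientation: [-0.0, 0.217, 0.976, 0.0]
wrist_force: [-0.0, -0.0, -0.1]
finger_gap: 0.0406
grip_force: 40.5
```

Run:
```python
from m import *
c=cam('wrist'); d=cam('scene'); save(c,'w5.png',np.hstack([cv2.resize(c['color'],(400,300)),cv2.resize(d['color'][180:330,200:400],(400,300))])); s=c['s']; print(s['clock'],s['tcp_pos'].round(4))
print(proj(c,(.485,-.0705,.018))/1.6)
```

```text
15.075 [ 0.484  -0.0642  0.0955]
[193.07519754 172.11504669]
```

View pics/w5.png

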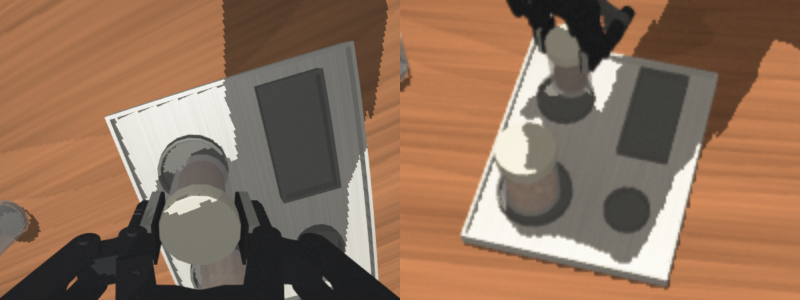

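Well_medium is at (193,167) in the half-size wrist view, as predicted. I shift y by -6 mm and lower.

Emit:
carry_out:
  series:
    - {"travel": [0.04,-0.24,0],"delta_rot": [0,0,0],"fingers": 1}
    - {"travel": [0,0,-0.4],"delta_rot": [0,0,0],"fingers": 1}
    - {"travel": [0,0,-0.4],"delta_rot": [0,0,0],"fingers": 1}
    - {"travel": [0,0,-0.3],"delta_rot": [0,0,0],"fingers": 1}
    - {"travel": [0,0,-0.1],"delta_rot": [0,0,0],"fingers": 1}

```text
clock: 15.8
tcp_pos: [0.4851, -0.0703, 0.0657]
orientation: [0.0, 0.217, 0.976, -0.0]
wrist_force: [-4.4, 1.4, 18.6]
finger_gap: 0.0412
grip_force: 42.0
```

Emit:
carry_out:
  series:
    - {"travel": [0,0,-0.03],"delta_rot": [0,0,0],"fingers": 1}
    - {"travel": [0,0,0],"delta_rot": [0,0,0],"fingers": 1}

```text
clock: 16.05
tcp_pos: [0.4852, -0.0703, 0.0658]
orientation: [0.0, 0.217, 0.976, -0.0]
wrist_force: [-3.3, 0.6, 10.2]
finger_gap: 0.0408
grip_force: 41.4
```

Emit:
carry_out:
  series:
    - {"travel": [0,0,0],"delta_rot": [0,0,0],"fingers": -1}
    - {"travel": [0,0,0],"delta_rot": [0,0,0],"fingers": -1}
    - {"travel": [0,0,0],"delta_rot": [0,0,0],"fingers": -1}
    - {"travel": [0,0,0.6],"delta_rot": [0,0,0],"fingers": -1}
    - {"travel": [0,0,1],"delta_rot": [0,0,0],"fingers": -1}

```text
clock: 16.68
tcp_pos: [0.4844, -0.07, 0.1052]
orientation: [-0.001, 0.217, 0.976, 0.0]
wrist_force: [0.9, 0.3, 0.2]
finger_gap: 0.0854
grip_force: 0.0
```

Emit:
carry_out:
  series:
    - {"travel": [0,0.4,1],"delta_rot": [0,0,0],"fingers": -1}
    - {"travel": [-0.1,1,1],"delta_rot": [0,0,0],"fingers": -1}
    - {"travel": [-0.1,1,0.2],"delta_rot": [0,0,0],"fingers": -1}
    - {"travel": [-0.1,1,0],"delta_rot": [0,0,0],"fingers": -1}
    - {"travel": [-0.1,1,0],"delta_rot": [0,0,0],"fingers": -1}

```text
clock: 17.3
tcp_pos: [0.4753, 0.0405, 0.161]
orientation: [0.001, 0.217, 0.976, 0.0]
wrist_force: [-0.4, 0.5, -0.3]
finger_gap: 0.0853
grip_force: 0.0
```

Emit:
carry_out:
  series:
    - {"travel": [-0.1,1,0],"delta_rot": [0,0,0],"fingers": -1}
    - {"travel": [-0.1,1,0],"delta_rot": [0,0,0],"fingers": -1}
    - {"travel": [-0.1,1,0],"delta_rot": [0,0,0],"fingers": -1}
    - {"travel": [-0.1,1,0],"delta_rot": [0,0,0],"fingers": -1}
    - {"travel": [-0.1,1,0],"delta_rot": [0,0,0],"fingers": -1}

```text
clock: 17.92
tcp_pos: [0.4626, 0.1657, 0.1609]
orientation: [0.001, 0.217, 0.976, 0.0]
wrist_force: [0.6, 0.5, 0.5]
finger_gap: 0.0854
grip_force: 0.0
```

Emit:
carry_out:
  series:
    - {"travel": [-0.1,0.6,0],"delta_rot": [0,0,0],"fingers": -0.2}
    - {"travel": [0,0,0],"delta_rot": [0,0,0],"fingers": -0.2}
    - {"travel": [0,0,0],"delta_rot": [0,0,0],"fingers": -0.2}

```text
clock: 18.3
tcp_pos: [0.4601, 0.1793, 0.1599]
orientation: [0.0, 0.217, 0.976, -0.0]
wrist_force: [-0.6, -1.4, -0.5]
finger_gap: 0.0516
grip_force: 0.0
```

Run:
```python
from m import *
c=cam('wrist'); d=cam('scene'); save(c,'w6.png',np.hstack([cv2.resize(c['color'],(400,300)),cv2.resize(d['color'][180:330,200:400],(400,300))])); s=c['s']; print(s['clock'],s['tcp_pos'].round(4),s['finger_gap'])
print(proj(c,(.452,.248,.058))/1.6)
```

```text
18.3 [0.4601 0.1793 0.1599] 0.05163536659550579
[268.7284515  117.51568298]
```

View pics/w6.png

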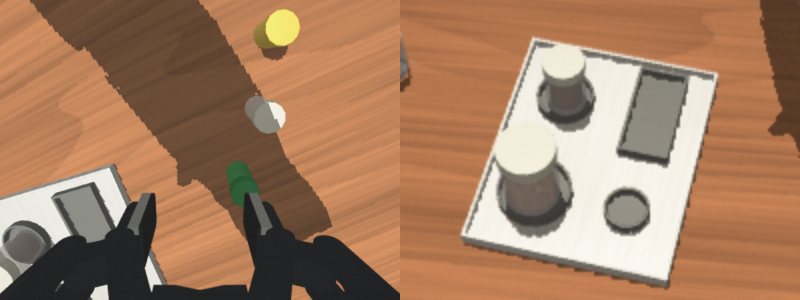

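Medium jar is seated. The vial is at (270,117) in the half-size wrist view, as predicted.

Emit:
carry_out:
  series:
    - {"travel": [-0.11,0.92,-0.2],"delta_rot": [0,0,0],"fingers": -0.2}
    - {"travel": [-0.11,0.92,-0.2],"delta_rot": [0,0,0],"fingers": -0.2}
    - {"travel": [-0.11,0.92,-0.2],"delta_rot": [0,0,0],"fingers": -0.2}
    - {"travel": [0,0,-0.8],"delta_rot": [0,0,0],"fingers": -0.2}
    - {"travel": [0,0,-0.8],"delta_rot": [0,0,0],"fingers": -0.2}

```text
clock: 19.02
tcp_pos: [0.4522, 0.2485, 0.1044]
orientation: [0.0, 0.217, 0.976, 0.0]
wrist_force: [-0.4, -0.4, -0.1]
finger_gap: 0.0514
grip_force: 0.0
```

Emit:
carry_out:
  series:
    - {"travel": [0,0,-0.8],"delta_rot": [0,0,0],"fingers": -0.2}
    - {"travel": [0,0,-0.8],"delta_rot": [0,0,0],"fingers": -0.2}
    - {"travel": [0,0,-0.6],"delta_rot": [0,0,0],"fingers": -0.2}
    - {"travel": [0,0,0],"delta_rot": [0,0,0],"fingers": -0.2}

```text
clock: 19.52
tcp_pos: [0.451, 0.2481, 0.0487]
orientation: [-0.001, 0.217, 0.976, -0.001]
wrist_force: [0.0, 0.3, 0.1]
finger_gap: 0.0513
grip_force: 0.0
```

Emit:
carry_out:
  series:
    - {"travel": [0,0,0],"delta_rot": [0,0,0],"fingers": 1}
    - {"travel": [0,0,0],"delta_rot": [0,0,0],"fingers": 1}
    - {"travel": [0,0,0],"delta_rot": [0,0,0],"fingers": 1}
    - {"travel": [0,0,0],"delta_rot": [0,0,0],"fingers": 1}

```text
clock: 20.02
tcp_pos: [0.4526, 0.249, 0.0506]
orientation: [0.001, 0.217, 0.976, 0.0]
wrist_force: [-0.2, -0.1, 5.3]
finger_gap: 0.0265
grip_force: 39.5
```

Emit:
carry_out:
  series:
    - {"travel": [0,0,0.6],"delta_rot": [0,0,0],"fingers": 1}
    - {"travel": [0,0,0.8],"delta_rot": [0,0,0],"fingers": 1}
    - {"travel": [0,0,0.9],"delta_rot": [0,0,0],"fingers": 1}
    - {"travel": [0,0,0.9],"delta_rot": [0,0,0],"fingers": 1}
    - {"travel": [0,0,0.8],"delta_rot": [0,0,0],"fingers": 1}

```text
clock: 20.65
tcp_pos: [0.4516, 0.2488, 0.1513]
orientation: [0.0, 0.217, 0.976, 0.0]
wrist_force: [-0.2, 0.5, -0.5]
finger_gap: 0.0265
grip_force: 39.4
```

Emit:
carry_out:
  series:
    - {"travel": [0.6,-0.9,0],"delta_rot": [0,0,0],"fingers": 1}
    - {"travel": [0.61,-0.99,0],"delta_rot": [0,0,0],"fingers": 1}
    - {"travel": [0.61,-0.99,0],"delta_rot": [0,0,0],"fingers": 1}
    - {"travel": [0.61,-0.99,0],"delta_rot": [0,0,0],"fingers": 1}
    - {"travel": [0.61,-0.99,0],"delta_rot": [0,0,0],"fingers": 1}

```text
clock: 21.28
tcp_pos: [0.528, 0.1266, 0.1505]
orientation: [-0.0, 0.217, 0.976, 0.0]
wrist_force: [-0.1, -0.3, -0.1]
finger_gap: 0.0266
grip_force: 39.4
```

Emit:
carry_out:
  series:
    - {"travel": [0.61,-0.99,0],"delta_rot": [0,0,0],"fingers": 1}
    - {"travel": [0.61,-0.99,0],"delta_rot": [0,0,0],"fingers": 1}
    - {"travel": [0.61,-0.99,0],"delta_rot": [0,0,0],"fingers": 1}
    - {"travel": [0.61,-0.99,0],"delta_rot": [0,0,0],"fingers": 1}
    - {"travel": [0.6,-0.9,0],"delta_rot": [0,0,0],"fingers": 1}

```text
clock: 21.9
tcp_pos: [0.604, 0.005, 0.1504]
orientation: [-0.0, 0.217, 0.976, 0.0]
wrist_force: [0.5, 0.4, -0.2]
finger_gap: 0.0264
grip_force: 39.4
```

Emit:
carry_out:
  series:
    - {"travel": [0,0,-0.7],"delta_rot": [0,0,0],"fingers": 1}
    - {"travel": [0,0,-0.8],"delta_rot": [0,0,0],"fingers": 1}
    - {"travel": [0,0,-0.6],"delta_rot": [0,0,0],"fingers": 1}
    - {"travel": [0,0,-0.3],"delta_rot": [0,0,0],"fingers": 1}
    - {"travel": [0,0,0],"delta_rot": [0,0,0],"fingers": 1}

```text
clock: 22.52
tcp_pos: [0.6034, 0.006, 0.0895]
orientation: [-0.0, 0.217, 0.976, -0.0]
wrist_force: [0.5, -0.3, 0.2]
finger_gap: 0.0262
grip_force: 39.4
```

Run:
```python
from m import *
c=cam('wrist'); d=cam('scene'); save(c,'w7.png',np.hstack([cv2.resize(c['color'],(400,300)),cv2.resize(d['color'][180:330,200:400],(400,300))])); s=c['s']; print(s['clock'],s['tcp_pos'].round(4),s['finger_gap'])
print(proj(c,(.6055,.003,.018))/1.6)
```

```text
22.525 [0.6034 0.006  0.0895] 0.026185158153066025
[197.41332449 174.57559559]
```

View pics/w7.png

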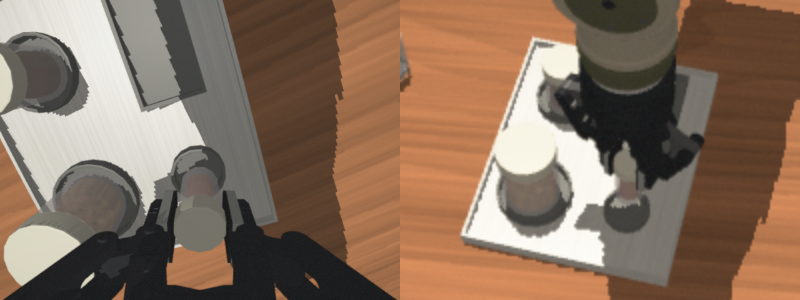

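The vial hangs over well_small (about (198,172)), 3 mm off. I correct and lower.

Emit:
carry_out:
  series:
    - {"travel": [0.08,-0.12,0],"delta_rot": [0,0,0],"fingers": 1}
    - {"travel": [0,0,-0.4],"delta_rot": [0,0,0],"fingers": 1}
    - {"travel": [0,0,-0.4],"delta_rot": [0,0,0],"fingers": 1}
    - {"travel": [0,0,-0.3],"delta_rot": [0,0,0],"fingers": 1}
    - {"travel": [0,0,-0.08],"delta_rot": [0,0,0],"fingers": 1}

```text
clock: 23.25
tcp_pos: [0.6053, 0.0027, 0.0597]
orientation: [-0.001, 0.217, 0.976, -0.0]
wrist_force: [-2.6, 0.0, 7.1]
finger_gap: 0.0263
grip_force: 39.8
```

Emit:
carry_out:
  series:
    - {"travel": [0,0,-0.03],"delta_rot": [0,0,0],"fingers": 1}
    - {"travel": [0,0,0],"delta_rot": [0,0,0],"fingers": 1}

```text
clock: 23.5
tcp_pos: [0.6057, 0.0027, 0.0598]
orientation: [0.0, 0.217, 0.976, -0.0]
wrist_force: [-2.0, -0.5, 3.4]
finger_gap: 0.0266
grip_force: 39.5
```

Emit:
carry_out:
  series:
    - {"travel": [0,0,0],"delta_rot": [0,0,0],"fingers": -0.2}
    - {"travel": [0,0,0],"delta_rot": [0,0,0],"fingers": -0.2}
    - {"travel": [0,0,0.4],"delta_rot": [0,0,0],"fingers": -0.2}
    - {"travel": [0,0,1],"delta_rot": [0,0,0],"fingers": -0.2}
    - {"travel": [0,0,1],"delta_rot": [0,0,0],"fingers": -0.2}

```text
clock: 24.12
tcp_pos: [0.6058, 0.0028, 0.1207]
orientation: [0.0, 0.217, 0.976, 0.0]
wrist_force: [0.9, -0.4, 0.0]
finger_gap: 0.0507
grip_force: 0.0
```

Emit:
carry_out:
  series:
    - {"travel": [0,0,1],"delta_rot": [0,0,0],"fingers": -0.2}
    - {"travel": [0,0,1],"delta_rot": [0,0,0],"fingers": -0.2}
    - {"travel": [-0.32,-0.95,0],"delta_rot": [0,0,0.96],"fingers": -0.5}
    - {"travel": [-0.32,-0.95,0],"delta_rot": [0,0,0.96],"fingers": -0.5}
    - {"travel": [-0.32,-0.95,0],"delta_rot": [0,0,0.96],"fingers": -0.5}

```text
clock: 24.75
tcp_pos: [0.5818, -0.0691, 0.1705]
orientation: [0.001, 0.073, 0.997, -0.0]
wrist_force: [0.7, 0.0, 0.1]
finger_gap: 0.0643
grip_force: 0.0
```

Emit:
carry_out:
  series:
    - {"travel": [-0.32,-0.95,0],"delta_rot": [0,0,0.96],"fingers": -0.5}
    - {"travel": [-0.32,-0.95,0],"delta_rot": [0,0,0.96],"fingers": -0.5}
    - {"travel": [-0.32,-0.95,0],"delta_rot": [0,0,0.96],"fingers": -0.5}
    - {"travel": [-0.32,-0.95,0],"delta_rot": [0,0,0.96],"fingers": -0.5}
    - {"travel": [-0.32,-0.95,0],"delta_rot": [0,0,0.96],"fingers": -0.5}

```text
clock: 25.38
tcp_pos: [0.5417, -0.188, 0.1703]
orientation: [0.0, -0.166, 0.986, -0.0]
wrist_force: [0.9, -1.3, 0.4]
finger_gap: 0.0641
grip_force: 0.0
```

Emit:
carry_out:
  series:
    - {"travel": [-0.32,-0.95,0],"delta_rot": [0,0,0.96],"fingers": -0.5}
    - {"travel": [-0.32,-0.95,0],"delta_rot": [0,0,0.96],"fingers": -0.5}
    - {"travel": [-0.32,-0.95,0],"delta_rot": [0,0,0.96],"fingers": -0.5}
    - {"travel": [-0.32,-0.95,0],"delta_rot": [0,0,0.96],"fingers": -0.5}
    - {"travel": [-0.32,-0.95,0],"delta_rot": [0,0,0.96],"fingers": -0.5}

```text
clock: 26.0
tcp_pos: [0.5017, -0.3068, 0.1703]
orientation: [0.0, -0.396, 0.918, -0.0]
wrist_force: [0.3, 0.7, -0.1]
finger_gap: 0.0641
grip_force: 0.0
```

Run:
```python
from m import *
c=cam('wrist'); d=cam('scene'); save(c,'w8.png',np.hstack([cv2.resize(c['color'],(400,300)),cv2.resize(d['color'][180:330,200:400],(400,300))])); s=c['s']; print(s['clock'],s['tcp_pos'].round(4),s['finger_gap'],s['orientation'].round(4),s['joint_pos'].round(2))
print(proj(c,(.468,-.401,.034))/1.6)
```

```text
26.0 [ 0.5017 -0.3068  0.1703] 0.06407925607506827 [ 2.000e-04 -3.960e-01  9.182e-01 -4.000e-04] [-0.69  0.37 -0.07  1.13  0.   -1.5 ]
[155.4649081   50.70458414]
```

View pics/w8.png

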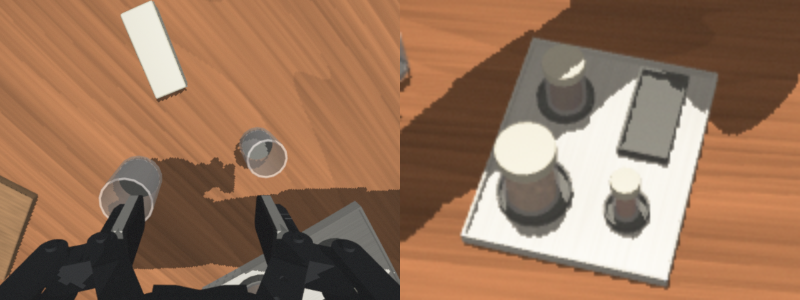

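Vial is seated. The box is at (153,49) in the half-size wrist view, against a prediction of (155,51). The open jars are at (132,190) and (262,150), untouched. I'll measure the box precisely.

Run:
```python
from m import *
c=cam('wrist')
A=white(c,248,80,75,130,60); r=cv2.minAreaRect(A[3]); print(A[1],r)
q=np.array([onz(c,*x,.034) for x in cv2.boxPoints(r)]); e=[q[(i+1)%4]-q[i] for i in range(4)]
print(q.mean(0).round(4),[(np.linalg.norm(x).round(4),np.degrees(np.arctan2(x[1],x[0])).round(1)) for x in e])
d=cam('top');B=white(d,497,278,28);p,err=tri(ray(c,*A[2]),ray(d,*B[2]));print(p.round(4),err, c['s']['tcp_pos'])
```

```text
[ 194    5  107  150 8310] ((247.9655303955078, 81.58621978759766), (149.16412353515625, 59.08790588378906), 66.80140686035156)
[ 0.4684 -0.4014  0.034 ] [(np.float64(0.033), np.float64(156.8)), (np.float64(0.081), np.float64(69.4)), (np.float64(0.0355), np.float64(-21.0)), (np.float64(0.0823), np.float64(-112.4))]
[ 0.4466 -0.3772  0.1966] 0.01627998621404879 [ 0.50141521 -0.3082284   0.17022849]
```

Emit:
carry_out:
  series:
    - {"travel": [-0.33,-0.94,0],"delta_rot": [0,0,0.95],"fingers": -0.5}
    - {"travel": [-0.33,-0.94,0],"delta_rot": [0,0,0.95],"fingers": -0.5}
    - {"travel": [-0.33,-0.94,0],"delta_rot": [0,0,0.95],"fingers": -0.5}
    - {"travel": [-0.33,-0.94,0],"delta_rot": [0,0,0.95],"fingers": -0.5}
    - {"travel": [0,0,-0.8],"delta_rot": [0,0,0],"fingers": -0.5}

```text
clock: 26.82
tcp_pos: [0.4698, -0.4017, 0.1512]
orientation: [0.0, -0.56, 0.828, -0.002]
wrist_force: [-0.2, 0.8, -0.6]
finger_gap: 0.0639
grip_force: 0.0
```

Emit:
carry_out:
  series:
    - {"travel": [0,0,-1],"delta_rot": [0,0,0],"fingers": -0.5}
    - {"travel": [0,0,-1],"delta_rot": [0,0,0],"fingers": -0.5}
    - {"travel": [0,0,-1],"delta_rot": [0,0,0],"fingers": -0.5}
    - {"travel": [0,0,-0.8],"delta_rot": [0,0,0],"fingers": -0.5}
    - {"travel": [0,0,0],"delta_rot": [0,0,0],"fingers": -0.5}

```text
clock: 27.45
tcp_pos: [0.4684, -0.3979, 0.0531]
orientation: [-0.0, -0.561, 0.828, 0.002]
wrist_force: [-0.1, -0.4, 1.3]
finger_gap: 0.0639
grip_force: 0.0
```

Emit:
carry_out:
  series:
    - {"travel": [0,-0.1,-0.45],"delta_rot": [0,0,0],"fingers": -0.5}
    - {"travel": [0,0,-0.43],"delta_rot": [0,0,0],"fingers": -0.5}
    - {"travel": [0,0,0],"delta_rot": [0,0,0],"fingers": -0.5}

```text
clock: 27.82
tcp_pos: [0.4683, -0.4019, 0.0317]
orientation: [-0.0, -0.561, 0.828, 0.001]
wrist_force: [-1.2, -0.7, 0.8]
finger_gap: 0.0638
grip_force: 0.0
```

Emit:
carry_out:
  series:
    - {"travel": [0,0,0],"delta_rot": [0,0,0],"fingers": 1}
    - {"travel": [0,0,0],"delta_rot": [0,0,0],"fingers": 1}
    - {"travel": [0,0,0],"delta_rot": [0,0,0],"fingers": 1}
    - {"travel": [0,0,0],"delta_rot": [0,0,0],"fingers": 1}
    - {"travel": [0,0,0],"delta_rot": [0,0,0],"fingers": 1}

```text
clock: 28.45
tcp_pos: [0.4691, -0.4028, 0.0331]
orientation: [0.0, -0.561, 0.828, -0.001]
wrist_force: [-0.1, 0.4, 4.3]
finger_gap: 0.0313
grip_force: 41.6
```

Emit:
carry_out:
  series:
    - {"travel": [0,0,0.6],"delta_rot": [0,0,0],"fingers": 1}
    - {"travel": [0,0,1],"delta_rot": [0,0,0],"fingers": 1}
    - {"travel": [0,0,1],"delta_rot": [0,0,0],"fingers": 1}
    - {"travel": [0,0,1],"delta_rot": [0,0,0],"fingers": 1}
    - {"travel": [0,0,1],"delta_rot": [0,0,0],"fingers": 1}

```text
clock: 29.08
tcp_pos: [0.4685, -0.4021, 0.1488]
orientation: [-0.0, -0.561, 0.828, 0.0]
wrist_force: [0.4, -0.3, -0.1]
finger_gap: 0.0312
grip_force: 41.0
```

Emit:
carry_out:
  series:
    - {"travel": [0.07,0.6,0.2],"delta_rot": [0,0,-0.78],"fingers": 1}
    - {"travel": [0.07,1,0],"delta_rot": [0,0,-0.78],"fingers": 1}
    - {"travel": [0.07,1,0],"delta_rot": [0,0,-0.78],"fingers": 1}
    - {"travel": [0.07,1,0],"delta_rot": [0,0,-0.78],"fingers": 1}
    - {"travel": [0.07,1,0],"delta_rot": [0,0,-0.78],"fingers": 1}

```text
clock: 29.7
tcp_pos: [0.4773, -0.2864, 0.153]
orientation: [-0.0, -0.389, 0.921, 0.0]
wrist_force: [0.9, 0.8, -0.2]
finger_gap: 0.0313
grip_force: 41.0
```

Emit:
carry_out:
  series:
    - {"travel": [0.07,1,0],"delta_rot": [0,0,-0.78],"fingers": 1}
    - {"travel": [0.07,1,0],"delta_rot": [0,0,-0.78],"fingers": 1}
    - {"travel": [0.07,1,0],"delta_rot": [0,0,-0.78],"fingers": 1}
    - {"travel": [0.07,1,0],"delta_rot": [0,0,-0.78],"fingers": 1}
    - {"travel": [0.07,1,0],"delta_rot": [0,0,-0.78],"fingers": 1}

```text
clock: 30.32
tcp_pos: [0.486, -0.1615, 0.153]
orientation: [-0.0, -0.203, 0.979, 0.0]
wrist_force: [-0.5, -0.1, -0.5]
finger_gap: 0.0306
grip_force: 41.0
```

Emit:
carry_out:
  series:
    - {"travel": [0.07,1,0],"delta_rot": [0,0,-0.78],"fingers": 1}
    - {"travel": [0.07,1,0],"delta_rot": [0,0,-0.78],"fingers": 1}
    - {"travel": [0.07,1,0],"delta_rot": [0,0,-0.78],"fingers": 1}
    - {"travel": [0.07,1,0],"delta_rot": [0,0,-0.78],"fingers": 1}
    - {"travel": [0.07,1,0],"delta_rot": [0,0,-0.78],"fingers": 1}

```text
clock: 30.95
tcp_pos: [0.4948, -0.0365, 0.153]
orientation: [-0.0, -0.009, 1.0, 0.0]
wrist_force: [0.3, -0.9, -0.2]
finger_gap: 0.0311
grip_force: 41.0
```

Emit:
carry_out:
  series:
    - {"travel": [0.07,1,0],"delta_rot": [0,0,-0.78],"fingers": 1}
    - {"travel": [0.07,0.3,0],"delta_rot": [0,0,-0.78],"fingers": 1}
    - {"travel": [0,0,0],"delta_rot": [0,0,0],"fingers": 1}

```text
clock: 31.32
tcp_pos: [0.4984, -0.0044, 0.1529]
orientation: [-0.0, 0.066, 0.998, 0.0]
wrist_force: [-0.3, -0.4, -0.7]
finger_gap: 0.0316
grip_force: 41.0
```

Emit:
carry_out:
  series:
    - {"travel": [-0.04,0.45,0],"delta_rot": [0,0,0],"fingers": 1}
    - {"travel": [0,0.45,-0.4],"delta_rot": [0,0,0],"fingers": 1}
    - {"travel": [0,0,-0.9],"delta_rot": [0,0,0],"fingers": 1}
    - {"travel": [0,0,-0.9],"delta_rot": [0,0,0],"fingers": 1}
    - {"travel": [0,0,-0.7],"delta_rot": [0,0,0],"fingers": 1}

```text
clock: 31.95
tcp_pos: [0.4966, 0.0181, 0.0784]
orientation: [-0.001, 0.067, 0.998, 0.0]
wrist_force: [0.2, 0.3, -1.1]
finger_gap: 0.0307
grip_force: 41.0
```

Emit:
carry_out:
  series:
    - {"travel": [0,0,0],"delta_rot": [0,0,0],"fingers": 1}

```text
clock: 32.08
tcp_pos: [0.4957, 0.0181, 0.0782]
orientation: [-0.002, 0.067, 0.998, 0.0]
wrist_force: [0.5, 0.0, -0.6]
finger_gap: 0.031
grip_force: 41.0
```

Run:
```python
from m import *
c=cam('wrist'); d=cam('scene'); save(c,'w9.png',np.hstack([cv2.resize(c['color'],(400,300)),cv2.resize(d['color'][180:330,200:400],(400,300))])); s=c['s']; print(s['clock'],s['tcp_pos'].round(4),s['orientation'].round(4))
ax=np.array([.99,-.14,0]);print([(proj(c,np.array([.497,.018,.018])+k*ax)/1.6).round(0) for k in(-.05,0,.05)])
```

```text
32.075 [0.4957 0.0181 0.0782] [-2.000e-03  6.710e-02  9.977e-01  2.000e-04]
[array([200., 111.]), array([200., 178.]), array([199., 235.])]
```

View pics/w9.png

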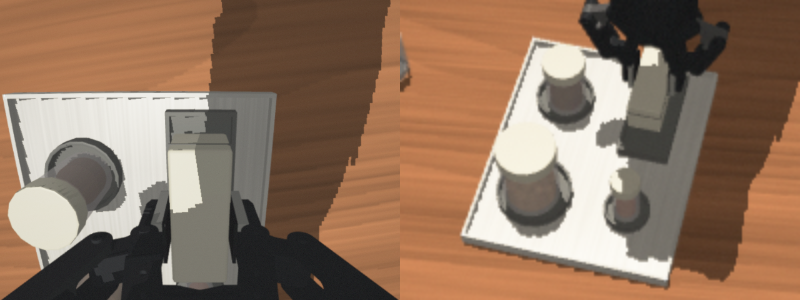

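The box is aligned over well_oblong: the far edge is at row 110 (predicted 111) and the centre column is 201.

Emit:
carry_out:
  series:
    - {"travel": [0.04,0,-0.4],"delta_rot": [0,0,0],"fingers": 1}
    - {"travel": [0,0,-0.4],"delta_rot": [0,0,0],"fingers": 1}
    - {"travel": [0,0,-0.3],"delta_rot": [0,0,0],"fingers": 1}
    - {"travel": [0,0,-0.2],"delta_rot": [0,0,0],"fingers": 1}
    - {"travel": [0,0,0],"delta_rot": [0,0,0],"fingers": 1}

```text
clock: 32.8
tcp_pos: [0.4982, 0.0176, 0.047]
orientation: [-0.0, 0.067, 0.998, 0.0]
wrist_force: [0.5, 0.1, -0.7]
finger_gap: 0.0316
grip_force: 41.0
```

Emit:
carry_out:
  series:
    - {"travel": [0,0,-0.08],"delta_rot": [0,0,0],"fingers": 1}
    - {"travel": [0,0,-0.06],"delta_rot": [0,0,0],"fingers": 1}
    - {"travel": [0,0,0],"delta_rot": [0,0,0],"fingers": 1}

```text
clock: 33.17
tcp_pos: [0.4986, 0.0176, 0.0441]
orientation: [0.0, 0.067, 0.998, 0.0]
wrist_force: [0.2, -0.9, -1.0]
finger_gap: 0.031
grip_force: 41.0
```

Emit:
carry_out:
  series:
    - {"travel": [0,0,-0.06],"delta_rot": [0,0,0],"fingers": 1}
    - {"travel": [0,0,-0.04],"delta_rot": [0,0,0],"fingers": 1}
    - {"travel": [0,0,0],"delta_rot": [0,0,0],"fingers": 1}

```text
clock: 33.55
tcp_pos: [0.4986, 0.0175, 0.0421]
orientation: [0.0, 0.067, 0.998, -0.0]
wrist_force: [-2.8, 1.2, 5.1]
finger_gap: 0.0312
grip_force: 41.6
```

Contact at 5 N, so I release partially, rise and swing clear to look.

Emit:
carry_out:
  series:
    - {"travel": [0,0,0],"delta_rot": [0,0,0],"fingers": -0.3}
    - {"travel": [0,0,0],"delta_rot": [0,0,0],"fingers": -0.3}
    - {"travel": [0,0,0.3],"delta_rot": [0,0,0],"fingers": -0.3}
    - {"travel": [0,0,0.9],"delta_rot": [0,0,0],"fingers": -0.3}
    - {"travel": [0,0,1],"delta_rot": [0,0,0],"fingers": -0.3}

```text
clock: 34.17
tcp_pos: [0.4982, 0.0176, 0.0972]
orientation: [-0.0, 0.067, 0.998, 0.0]
wrist_force: [-0.0, -0.3, -0.4]
finger_gap: 0.0555
grip_force: 0.0
```

Emit:
carry_out:
  series:
    - {"travel": [0,0,1],"delta_rot": [0,0,0],"fingers": -0.3}
    - {"travel": [0,0,1],"delta_rot": [0,0,0],"fingers": -0.3}
    - {"travel": [0,1,1],"delta_rot": [0,0,0],"fingers": -0.3}
    - {"travel": [0,1,0],"delta_rot": [0,0,0],"fingers": -0.3}
    - {"travel": [0,1,0],"delta_rot": [0,0,0],"fingers": -0.3}

```text
clock: 34.8
tcp_pos: [0.4989, 0.0932, 0.1726]
orientation: [0.001, 0.068, 0.998, 0.0]
wrist_force: [0.2, 0.2, -0.8]
finger_gap: 0.0557
grip_force: 0.0
```

Emit:
carry_out:
  series:
    - {"travel": [0,1,0],"delta_rot": [0,0,0],"fingers": -0.3}
    - {"travel": [0,1,0],"delta_rot": [0,0,0],"fingers": -0.3}
    - {"travel": [0,1,0],"delta_rot": [0,0,0],"fingers": -0.3}
    - {"travel": [0,1,0],"delta_rot": [0,0,0],"fingers": -0.3}
    - {"travel": [0,0,0],"delta_rot": [0,0,0],"fingers": -0.3}

```text
clock: 35.42
tcp_pos: [0.4984, 0.1938, 0.1719]
orientation: [0.0, 0.066, 0.998, 0.0]
wrist_force: [-0.4, 0.4, -0.7]
finger_gap: 0.0554
grip_force: 0.0
```

Run:
```python
from m import *
c=cam('top'); d=cam('scene'); save(c,'w10.png',np.hstack([cv2.resize(c['color'][170:320,260:460],(400,300)),cv2.resize(d['color'][180:330,200:400],(400,300))])); s=c['s']; print(s['clock'],s['tcp_pos'].round(4))
pickle.dump((c,d),open('end.pkl','wb'))
```

```text
35.425 [0.4984 0.1938 0.1719]
```

View pics/w10.png

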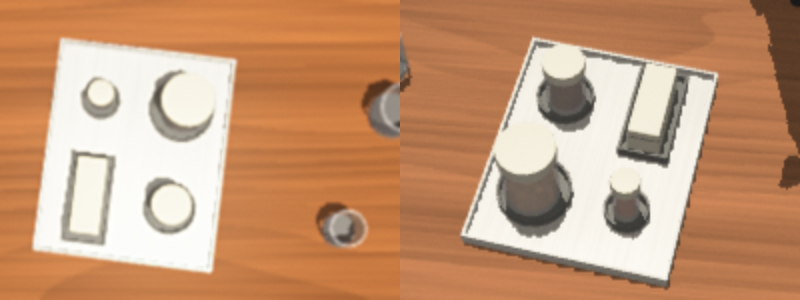

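Top and scene views show all four closed items centred and flat in their wells, and the open jars standing in place.

```bash
python3 -c "
from workcell import env; print(env.hand_in())"
```

```text
the job is handed in; nothing more can be done
None
```

The job is handed in: both closed jars, the vial and the slide box look seated flat in their own wells in the last top and scene views, and neither open jar was touched. It took about 35 s of the 102 s allowed; the hand-in returned no verdict.

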